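# Load the cell tester and hold its load dial on the third click

## Task

Check the two spare batteries on the wardrobe shelf: stand the thick one in the tester's large well and the thin one in its small well, each upright and down on the well's floor. With both let go and the dial still at rest, turn the tester's orange spring-return dial clockwise past its first two clicks to the third (three red dots) and hold it there against its spring for at least two seconds; finish while still holding it there. Leave the other things on the shelf alone.

Things in the scene. Friction and masses are not known exactly. Their poses are not given: they have to be found in the camera images.
- cell_large_center (a point): centre (half-way up) of the thick battery: an upright cylinder 34 mm in diameter and 61 mm high, blue with a brass-coloured upper quarter and steel top, about 140 g; it starts standing loose on the shelf. z axis up along the battery.
- cell_small_center (a point): centre (half-way up) of the thin battery: an upright cylinder 14.5 mm in diameter and 50 mm high, yellow with a black upper quarter and steel top, about 30 g; it starts standing loose on the shelf. z axis up along the battery. Grip it within its top 12 mm or so, for only 30 mm stand out of the well once it is home.
- tester: battery tester, a white block with a black band round its foot, fixed to the shelf, 120 mm (own x) by 260 mm (own y) by 45 mm high; origin at the centre of its underside. Its flat top, 45 mm above the shelf, has along its own y axis: the orange dial at y = -85 mm, the large well at y = +25 mm, the small well at y = +95 mm, all at x = 0.
- well_large (a point): centre of the floor of the large round well for the thick battery: 44 mm across, 20 mm deep with a 3 mm chamfer at the mouth, with a black floor; the floor is 25 mm above the shelf. A seated battery's centre is 30.5 mm above this point, and 41 mm of it stand out of the block. Axes as the tester's.
- well_small (a point): centre of the floor of the small round well for the thin battery: 22 mm across, 20 mm deep with a 3 mm chamfer at the mouth, with a black floor; the floor is 25 mm above the shelf. A seated battery's centre is 25 mm above this point, and 30 mm of it stand out of the block. Axes as the tester's.
- dial_grip (a point): point on the dial's vertical axis at the middle of its orange grip bar, 64 mm above the shelf. The bar is 50 mm long, 14 mm thick and 26 mm high (51 to 77 mm above the shelf) and stands on a black disc 60 mm across (46 to 52 mm above the shelf). The frame turns with the dial: at rest its axes are the tester's, and the bar always lies 0.5 rad anticlockwise (seen from above) from the frame's x axis.
- dial_pointer (a point): end of the bar that carries the white pointer line, 25 mm from the dial's axis at mid-height of the bar; at rest it points at a single black dot, 0.5 rad anticlockwise of the tester's x axis; the clicks are marked by one green, two yellow and three red dots on the tester's top.
- dial (a joint): turn of the dial in rad, 0 at rest, growing clockwise seen from above: first click at 0.35, second at 0.70, third at 1.05, end stop at 1.10. A spring always turns it back to 0 when let go; its pull grows over the travel and ripples with the clicks, from about 0.04 to 0.14 N m: it is highest just after leaving a click, lowest just before the next, and about 0.09 N m on reaching the third.
- spanner: bystander: steel spanner 180 mm long lying on the shelf; origin at mid-length on its underside. Leave alone.
- level: bystander: small aluminium level 230 x 24 x 45 mm standing on its narrow edge; origin at the centre of its underside. Leave alone.
- jar: bystander: clear glass jar 72 mm in diameter and 75 mm high with a steel cap, standing on a white ceramic coaster; origin at the centre of its underside. Leave alone.
- nozzle: bystander: white plastic spray nozzle 60 mm high standing on its collar; origin at the centre of its underside. Leave alone.

How it is judged:
On the way, in this order (a step that is already met when the one before it is completed fails the run):
1. both batteries stand let go in their own wells, the dial still at rest (horizontal distance between cell_large_center and well_large below 0.007 m and z of cell_large_center in the frame of well_large below 0.0345 m and angle between each of cell_large_center, cell_small_center's own z axis and vertical below 0.35 rad and linear speed of each of cell_large, cell_small below 0.03 m/s and horizontal distance between cell_small_center and well_small below 0.007 m and z of cell_small_center in the frame of well_small below 0.029 m and contact force between each of cell_large, cell_small and the fingers below 0.2 N and value of joint dial below 0.12 rad), for 0.2 s.
2. the dial is held at the third click for two seconds (value of joint dial above 0.9 rad and contact force between dial and the fingers above 1 N), for 2 s.
At the end, for the whole second after the job is handed in: Only the fingers hold the dial (over 1 N) past 0.90 rad, turning under 0.15 rad/s; both batteries stand let go in their own wells: within 7 mm of the centre, at most 4 mm above fully seated, tilted under 0.35 rad, slower than 0.03 m/s (all of step 2 and horizontal distance between cell_large_center and well_large below 0.007 m and z of cell_large_center in the frame of well_large below 0.0345 m and angle between each of cell_large_center, cell_small_center's own z axis and vertical below 0.35 rad and linear speed of each of cell_large, cell_small below 0.03 m/s and horizontal distance between cell_small_center and well_small below 0.007 m and z of cell_small_center in the frame of well_small below 0.029 m and velocity of joint dial between -0.15 and 0.15 rad/s and contact force between dial and cell_large below 0.2 N and contact force between dial and cell_small below 0.2 N and contact force between each of cell_large, cell_small and the fingers below 0.2 N); the arm keeps its last pose, push and grip.
It fails at once if a bystander (spanner, level, jar, nozzle) is moved by more than 20 mm (distance of any of spanner, level, jar, nozzle from where it was at the start of the episode above 0.02 m).
It fails at once if a bystander is tipped over (angle between any of level, jar, nozzle's own z axis and vertical above 0.5 rad).
It also fails if it takes over 72 s, if anything falls off the work surface, if the arm or the gripper's body presses on something with over 40 N, if the wrist force passes 120 N, or if a joint passes its speed limit or range.

## Robot

A 7-joint arm with a two-finger parallel gripper is mounted at the origin on the work surface. World frame = base frame: x ahead of the robot, y to its left, z up, the work surface at z = 0. Lengths are in m, angles in rad, forces in N, time in s.
With the tool pointing down it reaches from about 0.4 to 0.85 m from the base axis. Payload 10.4 kg.
Tool frame: the origin (TCP) lies where the fingers leave the gripper's body, on its centre line; the fingertips stand 73 mm ahead of it and the grasp point (between the pads) lies 54 mm ahead of it; z points along the fingers, y is the line along which they close (so a half turn about z gives the same grasp; the last joint's range is limited). The gripper opens to 85 mm and grips with 20 to 120 N. Pads are 22 mm wide; open, the fingers measure 114 mm over their backs; the gripper's body (76 mm by 85 mm) begins 54 mm behind the grasp point. The pads swing forward as they close: fully open they stand 13 mm farther back than shut.
Start: joints at [-1.351, 0.332, -0.065, 1.46, 0.022, 1.35, -0.088], TCP at [0.15, 0.607, 0.304] pointing down, gripper open.
Joint ranges: [-2.6, 2.6], [-0.5, 2.12], [-1.47, 1.34], [0.16, 2.42], [-1.27, 4.41], [0.06, 2.06], [-2.6, 2.6]. Speed limits (rad/s): [2.22, 2.22, 2.79, 2.79, 3.14, 3.14, 3.14].

## Interface

Orientations are given as [roll, pitch, yaw] about the fixed x, y, z axes, in that order (R = Rz(yaw) Ry(pitch) Rx(roll)).
In Python, from cell import arm, viewer, sign_off gives the robot as it stands. The module is installed in compiled form; this text tells all that it offers.
- The arm moves only by the tool step_arm, never from a script. Its argument "rows" is a list that holds one entry, the list of rows, each a list of 7 numbers: the shift along the tool's x, y, z in m, then the turn, a rotation vector about the tool's x, y, z in rad, then the finger opening in m, from 0 to 0.0854. In form: [[[dx, dy, dz, ax, ay, az, grip], ...]]. A call has 1 to 12 rows; each row shifts and turns the commanded pose from where the row before left it, along the tool's axes as they then stand; what a row does not reach is not made up. A row lasts 1/8 s, in which the tool goes at most 62.5 mm and 10.7 degrees, less where a joint would pass 70% of its speed; a pose out of reach is approached as far as the arm can. A call is refused whole if a number of a shift passes 0.0625 or a number of a turn 0.188, either way. A call with a gripper value outside its range is refused whole. The fingers move at their own pace and stop on an object; the grip force is fixed at half the most. Time passes only in rows, so rows that do not move let the fingers close. It gives the time, the measured TCP pose, the force, the opening and the grip force at its end, in the units of the state.
- arm.read_state(): the state, without advancing time (a new reading comes with each control period).
- viewer.camera(name): name is "scene" or "top"; returns (picture, depth): 420x560x3 uint8, red, green, blue; 420x560 float32, m along the optical axis (not along the pixel's ray), 0 where there is no reading.
- viewer.calibration(name): a dict with "vertical_fov" (degrees; the focal length in pixels is half the picture's height over the tangent of half this angle, whatever the lens; pixels are square), "cx", "cy" (the principal point, pixels), "D" ([k1, k2, p1, p2, k3] as OpenCV has them; the pictures are not rectified), "R" (3x3) and "t" (3): a world point X has camera coordinates R X + t. Camera axes: x right, y down, z forward; pixel columns grow to the right and rows downward; lengths in m; the calibration is good to about 2 mm. A picture is of the moment at which its call begins. calibration takes no time and is no camera call.
- sign_off(): hands the job in; it is judged then, once.
Trained networks look in the newest picture that a camera, given by its name, has taken for a name from the list of things; names that differ only in an ending like _2 or _b are one class to them, and where a whole thing is asked for, a point or a joint stands for the part that bears it (a point fixed in the world has none). Each returns a list of dicts, best first, with "score" (0 to 1); they miss things now and then, are a little off and sometimes report something else, mostly with a low value. They report only what shows in the picture. A call takes as long as a camera call.
- viewer.search_frame(camera, thing): "rect" ([left, top, width, height] in pixels, round what is visible of it).
- viewer.place_of(camera, thing): "location" ([column, row] in pixels: a listed point, or the origin of a listed thing).
The state is a dict: "t": time; "joint_pos": joint angles; "qvel": joint speeds; "joint_torque": joint torques, N m; "tcp_pos": TCP position; "eef_rot": TCP orientation; "ft_force": force on the tool from outside, world axes, zero at the start; "torque": the same for the moment, N m; "width": opening from 0.0 (shut) to 1.0 (fully open); "gripper_force": force on a finger pad.
Only numpy, scipy, OpenCV 4.12 (cv2) and the standard library are available. Lean on these libraries where they do the work, as an engineer would, in place of code of your own. Each camera call takes 0.05 s, during which the arm holds its last target. There are 200 camera calls.

## Working session

There is one attempt and no reset: what is moved stays moved. The work goes in short steps, Python scripts to look and compute and a tool call to move; the robot and the scene stay as the last step left them, time stands still between calls to the robot, and variables do not carry over. Pictures are saved under pics/ and viewed, at most 10 in all, crops included, and the job is handed in when it is done.

Besides the shell and the picture viewer there is one more tool, called as a command line: name --argument value ..., lists and objects as JSON in quotes. step_arm: Moves the arm, as the interface text tells. Its arguments: {"type":"object","properties":{"rows":{"type":"array","items":{"type":"array","items":{"type":"array","items":{"type":"number"}}}}},"required":["rows"]}

```bash
mkdir -p pics; cat > h.py <<'E'
import numpy as np, cv2
from cell import arm, viewer, sign_off
def K(n):
    c=viewer.calibration(n); f=210/np.tan(np.radians(c["vertical_fov"])/2)
    return np.array([[f,0,c["cx"]],[0,f,c["cy"]],[0,0,1]]),np.array(c["D"],float),np.array(c["R"]),np.array(c["t"])
def onplane(n,px,z):
    k,D,R,t=K(n); p=cv2.undistortPoints(np.array([[px]],float),k,D)[0,0]
    d=R.T@np.array([p[0],p[1],1]); o=-R.T@t; return o+d*(z-o[2])/d[2]
def proj(n,X):
    k,D,R,t=K(n); return cv2.projectPoints(np.array(X,float).reshape(-1,3),cv2.Rodrigues(R)[0],t,k,D)[0][:,0]
E
python3 - <<'E'
from h import *
np.set_printoptions(precision=4,suppress=True)
Z=dict(cell_large_center=.0305,cell_small_center=.025,tester=0,well_large=.025,well_small=.025,dial_grip=.064,dial_pointer=.064,spanner=0,level=0,jar=0,nozzle=0)
ims=[]
for n in("scene","top"):
    im,d=viewer.camera(n); cv2.imwrite(f"pics/{n}0.png",im[:,:,::-1]); k,D,R,t=K(n); print(n,"cam at",-R.T@t)
    for th,z in Z.items():
        for r in viewer.place_of(n,th)[:2]:
            print(n,th,round(r["score"],2),np.round(r["location"],1),onplane(n,r["location"],z))
s=arm.read_state(); print(s)
E
```

```text
scene cam at [1.168  1.0749 0.9436]
scene cell_large_center 0.54 [319.3 282. ] [0.6015 0.2766 0.0305]
scene cell_large_center 0.3 [221.2 259.5] [0.7902 0.0693 0.0305]
scene cell_small_center 0.42 [360.5 255.8] [0.4386 0.2379 0.025 ]
scene tester 0.65 [257.5 213.5] [ 0.5836 -0.1163  0.    ]
scene well_large 0.8 [259.4 213.4] [ 0.5936 -0.0823  0.025 ]
scene well_small 0.59 [268.4 220. ] [ 0.5854 -0.0377  0.025 ]
scene dial_grip 0.71 [241.2 184.9] [ 0.5967 -0.2045  0.064 ]
scene dial_pointer 0.76 [235.  189.4] [ 0.6259 -0.1896  0.064 ]
scene spanner 0.76 [249.5 165.8] [ 0.4707 -0.403   0.    ]
scene level 0.58 [219.1 257.4] [0.7792 0.0243 0.    ]
scene jar 0.63 [332.9 337. ] [0.6579 0.4278 0.    ]
scene jar 0.5 [271.1 221. ] [ 0.5646 -0.0592  0.    ]
scene nozzle 0.79 [405.7 306.4] [0.4371 0.4351 0.    ]
top cam at [0.434  0.0343 1.124 ]
top cell_large_center 0.5 [189.1 211.2] [0.5942 0.271  0.0305]
top cell_small_center 0.49 [204.4 280.3] [0.4233 0.228  0.025 ]
top tester 0.94 [342.1 215.9] [ 0.5879 -0.1163  0.    ]
top well_large 0.66 [329.2 210.7] [ 0.5976 -0.0808  0.025 ]
top well_s
[... 310 characters left out ...]
261.9] [ 0.4717 -0.3846  0.    ]
top level 0.88 [287.1 148.5] [0.7665 0.025  0.    ]
top jar 0.6 [126.9 183.9] [0.6702 0.4438 0.    ]
top nozzle 0.77 [125.7 271.9] [0.4427 0.4332 0.    ]
{'t': 1.2, 'joint_pos': array([-1.3506,  0.3322, -0.0647,  1.4601,  0.0216,  1.3499, -0.0885]), 'qvel': array([-0.0002, -0.0002,  0.0005, -0.0013, -0.0014,  0.0007,  0.0017]), 'joint_torque': array([ -0.0007, -62.524 ,   0.0485, -39.1832,   0.0164,   0.0018,
        -0.    ]), 'tcp_pos': array([0.1502, 0.6067, 0.3039]), 'eef_rot': array([ 3.1415, -0.    ,  2.8988]), 'ft_force': array([-0.2594,  0.4344,  0.1334]), 'torque': array([ 0.0613, -0.0476, -0.042 ]), 'gripper_force': 0.0, 'width': 0.9984050617183897}
```

View pics/top0.png

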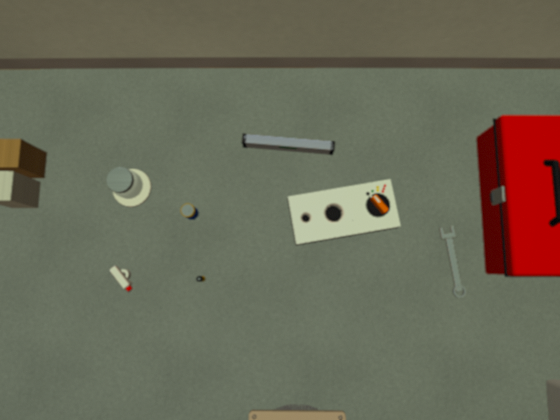

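View pics/scene0.png

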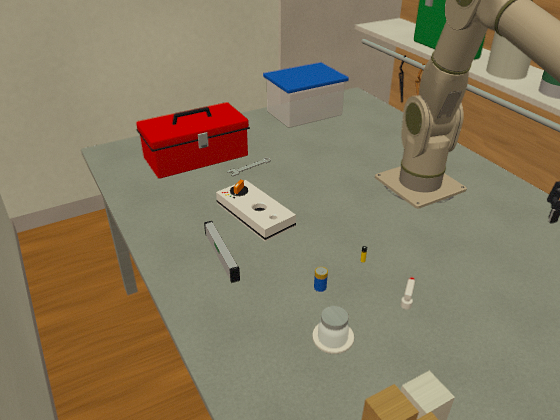

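```bash
cat >> h.py <<'E'
def cloud(n,d):
    k,D,R,t=K(n); h,w=d.shape; uv=np.stack(np.meshgrid(np.arange(w),np.arange(h)),-1).reshape(-1,1,2).astype(float)
    p=cv2.undistortPoints(uv,k,D)[:,0]; P=np.c_[p,np.ones(len(p))]*d.reshape(-1,1)
    return ((P-t)@R).reshape(h,w,3)
E
python3 - <<'E'
from h import *
np.set_printoptions(precision=4,suppress=True)
for n in("top","scene"):
    im,d=viewer.camera(n); X=cloud(n,d)
    print(n,"table z",np.median(X[np.hypot(X[...,0]-.5,X[...,1]-.1)<.06][:,2]))
    for nm,c,h in(("L",(.596,.272),.061),("S",(.428,.23),.05)):
        m=(np.hypot(X[...,0]-c[0],X[...,1]-c[1])<.035)&(d>0)
        a=m&(X[...,2]>h-.008); b=m&(X[...,2]>.012)
        for l,q in(("top",a),("all",b)):
            P=X[q]; 
            if len(P): print(n,nm,l,len(P),P.mean(0),P.min(0),P.max(0))
    m=(np.abs(X[...,2]-.045)<.012)&(np.hypot(X[...,0]-.588,X[...,1]+.116)<.16)
    mm=m.astype(np.uint8); k,c,s,_=cv2.connectedComponentsWithStats(mm); i=1+np.argmax(s[1:,4]); m=c==i
    cs,_=cv2.findContours(m.astype(np.uint8),0,1); cc=max(cs,key=len)[:,0]
    W=np.array([onplane(n,p.astype(float),.045)[:2] for p in cc]); print(n,"tester",cv2.minAreaRect((W*1000).astype(np.float32)),X[m][:,2].mean())
    o=(im[...,0]>150)&(im[...,1]<150)&(im[...,2]<70)&(np.hypot(X[...,0]-.605,X[...,1]+.195)<.05); P=X[o]
    print("orange",o.sum(),P.mean(0),P.max(0)); 
    P=P[P[:,2]>.068]; 
    if len(P)>5: e=np.linalg.svd(P[:,:2]-P[:,:2].mean(0))[2][0]; print("bar top",len(P),P.mean(0),np.degrees(np.arctan2(e[1],e[0])))
    k,D,R,t=K(n)
    u,v=proj(n,[.588,-.116,.045])[0].astype(int); cr=im[v-50:v+50,u-70:u+70,::-1]; a=cv2.resize(cr,None,fx=4,fy=4,interpolation=cv2.INTER_CUBIC)
    cv2.imwrite(f"pics/t_{n}.png",a); print("crop origin",u-70,v-50)
E
```

```text
top table z -0.0009765624700532174
top L top 158 [0.5935 0.2711 0.0589] [0.5761 0.2548 0.0533] [0.6108 0.2884 0.0637]
top L all 208 [0.5918 0.2685 0.0529] [0.5761 0.2542 0.0131] [0.6108 0.2884 0.0637]
top S top 32 [0.4278 0.2384 0.0479] [0.4218 0.2315 0.0436] [0.4337 0.2445 0.0522]
top S all 44 [0.4277 0.237  0.0419] [0.4215 0.2314 0.0121] [0.4338 0.2445 0.0522]
top tester ((593.7794189453125, -113.14141845703125), (120.91012573242188, 260.7058410644531), 10.026687622070312) 0.04474407331725775
orange 78 [ 0.6058 -0.1991  0.076 ] [ 0.629  -0.1787  0.0807]
bar top 78 [ 0.6058 -0.1991  0.076 ] -138.59738821283824
crop origin 274 163
scene table z 0.0007628002760177615
scene L top 121 [0.595  0.2714 0.0594] [0.5781 0.2494 0.0531] [0.611  0.2879 0.067 ]
scene L all 261 [0.5982 0.2755 0.0446] [0.5781 0.2494 0.0126] [0.6115 0.2886 0.067 ]
scene S top 23 [0.4294 0.2374 0.0484] [0.4216 0.2282 0.0431] [0.4368 0.2435 0.0527]
scene S all 66 [0.43   0.2392 0.0346] [0.4198 0.2282 0.0124] [0.4368 0.2465 0.0527]
scene tester ((598.5624389648438, -109.10249328613281), (133.07044982910156, 275.1333923339844), 10.043244361877441) 0.04511672498658227
orange 48 [ 0.6161 -0.1945  0.0718] [ 0.6455 -0.1782  0.0814]
bar top 34 [ 0.6115 -0.1965  0.077 ] 40.031334648652965
crop origin 185 152
```

View pics/t_top.png

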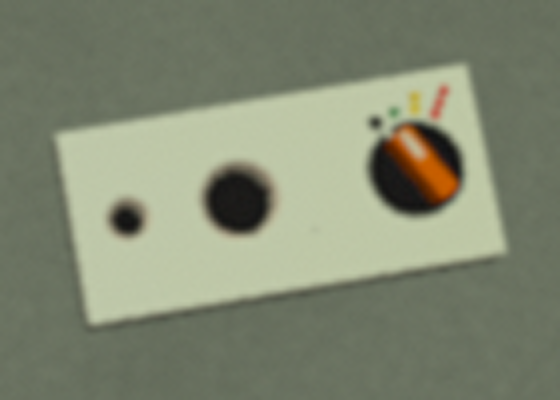

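```bash
python3 - <<'E'
from h import *
np.set_printoptions(precision=4,suppress=True)
c=np.array([.5938,-.1131]); a=np.radians(10.03); R=np.array([[np.cos(a),-np.sin(a)],[np.sin(a),np.cos(a)]])
T=lambda x,y:c+R@[x,y]
for nm,y,u in(("wl",.025,(334,212.75)),("ws",.095,(305.75,217.25)),("dial",-.085,(378,205))):
    print(nm,T(0,y),proj("top",[*T(0,y),.045]),onplane("top",u,.045))
im,d=viewer.camera("top"); cr=im[163:263,274:414].copy(); 
big=cv2.resize(cr[:,:,::-1],None,fx=4,fy=4,interpolation=cv2.INTER_CUBIC)
for x,y in((-.06,-.13),(-.06,.13),(.06,.13),(.06,-.13)):
    u=proj("top",[*T(x,y),.045])[0]; cv2.circle(big,tuple(int(q) for q in ((u-[274,163]+.5)*4)),2,(0,0,255),-1)
for y,r in((.025,.022),(.095,.011)):
    for t in np.linspace(0,6.28,16):
        u=proj("top",[*T(r*np.cos(t),y+r*np.sin(t)),.045])[0]; cv2.circle(big,tuple(int(q) for q in ((u-[274,163]+.5)*4)),1,(0,0,255),-1)
cv2.imwrite("pics/ov.png",big)
E
```

```text
wl [ 0.5894 -0.0885] [[333.177  212.7719]] [ 0.5895 -0.0905  0.045 ]
ws [ 0.5773 -0.0196] [[305.2247 217.5767]] [ 0.5781 -0.0208  0.045 ]
dial [ 0.6086 -0.1968] [[376.9297 205.2452]] [ 0.6092 -0.1995  0.045 ]
```

View pics/ov.png

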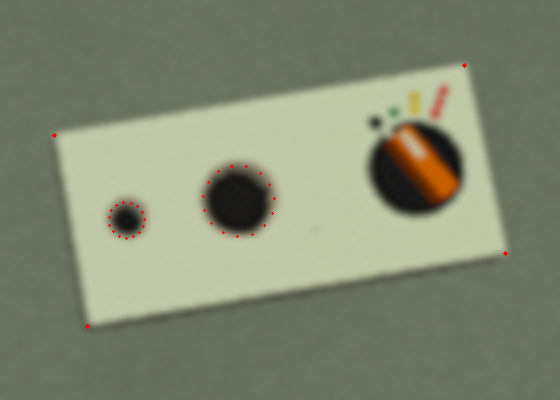

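step_arm --rows '[[[0,0,0,0,0,0.18,0.0854],[0,0,0,0,0,0.18,0.0854],[0,0,0,0,0,0.18,0.0854],[0,0,0,0,0,0.18,0.0854],[0,0,0,0,0,0.18,0.0854],[0,0,0,0,0,0.18,0.0854],[0,0,0,0,0,0.0738,0.0854]]]'

```text
t: 2.22
tcp_pos: [0.1502, 0.6067, 0.304]
eef_rot: [3.142, -0.0, 1.741]
ft_force: [-0.1, 0.3, -0.2]
width: 1.001
gripper_force: 0.0
```

step_arm --rows '[[[-0.0406,0.0381,0,0,0,0,0.0854],[-0.0406,0.0381,0,0,0,0,0.0854],[-0.0406,0.0381,0,0,0,0,0.0854],[-0.0406,0.0381,0,0,0,0,0.0854],[-0.0406,0.0381,0,0,0,0,0.0854],[-0.0406,0.0381,0,0,0,0,0.0854],[-0.0406,0.0381,0,0,0,0,0.0854],[-0.0406,0.0381,0,0,0,0,0.0854],[-0.0406,0.0381,0,0,0,0,0.0854],[-0.0406,0.0381,0,0,0,0,0.0854],[0,0,0.05,0,0,0,0.0854],[0,0,0.05,0,0,0,0.0854]]]'

```text
t: 3.72
tcp_pos: [0.5966, 0.2723, 0.2029]
eef_rot: [3.14, -0.0, 1.744]
ft_force: [0.4, 0.7, -0.8]
width: 0.997
gripper_force: 0.0
```

step_arm --rows '[[[-0.0006,-0.0023,0.04,0,0,0,0.0854],[0,0,0.04,0,0,0,0.0854],[0,0,0.0228,0,0,0,0.0854],[0,0,0,0,0,0,0.0854],[0,0,0,0,0,0,0.02],[0,0,0,0,0,0,0.02],[0,0,0,0,0,0,0.02],[0,0,0,0,0,0,0.02],[0,0,0,0,0,0,0.02],[0,0,0,0,0,0,0.02]]]'

```text
t: 4.97
tcp_pos: [0.5941, 0.2721, 0.1023]
eef_rot: [3.14, -0.001, 1.745]
ft_force: [-1.7, 0.2, 6.1]
width: 0.378
gripper_force: 59.2
```

step_arm --rows '[[[0,0,-0.03,0,0,0,0.02],[0,0,-0.03,0,0,0,0.02],[0,0,-0.03,0,0,0,0.02],[-0.0444,-0.0084,0,0,0,0,0.02],[-0.0444,-0.0084,0,0,0,0,0.02],[-0.0444,-0.0084,0,0,0,0,0.02],[-0.0444,-0.0084,0,0,0,0,0.02],[-0.0444,-0.0084,0,0,0,0,0.02],[-0.0444,-0.0084,0,0,0,0,0.02],[-0.0444,-0.0084,0,0,0,0,0.02],[-0.0444,-0.0084,0,0,0,0,0.02],[0,0,0,0,0,0,0.02]]]'

```text
t: 6.48
tcp_pos: [0.5883, -0.0945, 0.1915]
eef_rot: [-3.142, 0.002, 1.738]
ft_force: [-0.4, 0.8, -2.1]
width: 0.378
gripper_force: 59.9
```

```bash
python3 - <<'E'
from h import *
np.set_printoptions(precision=4,suppress=True)
im,d=viewer.camera("scene"); X=cloud("scene",d); s=arm.read_state(); print(s["tcp_pos"],s["eef_rot"],s["joint_pos"],s["ft_force"])
cv2.imwrite("pics/s1.png",cv2.resize(im[130:270,170:350,::-1],None,fx=4,fy=4,interpolation=cv2.INTER_CUBIC))
r=im.astype(int); m=(r[...,2]>r[...,0]+40)&(np.hypot(X[...,0]-s["tcp_pos"][0],X[...,1]-s["tcp_pos"][1])<.05)
P=X[m]; print(len(P),P.mean(0),P.min(0),P.max(0))
E
```

```text
[ 0.5887 -0.0915  0.1912] [3.1416 0.0003 1.7414] [-0.3336  0.3812  0.5086  1.7013 -0.2032  1.1117  0.4056] [ 0.0277  0.6081 -1.7106]
111 [ 0.5932 -0.0856  0.112 ] [ 0.5726 -0.1027  0.0921] [ 0.6081 -0.0753  0.1364]
```

View pics/s1.png

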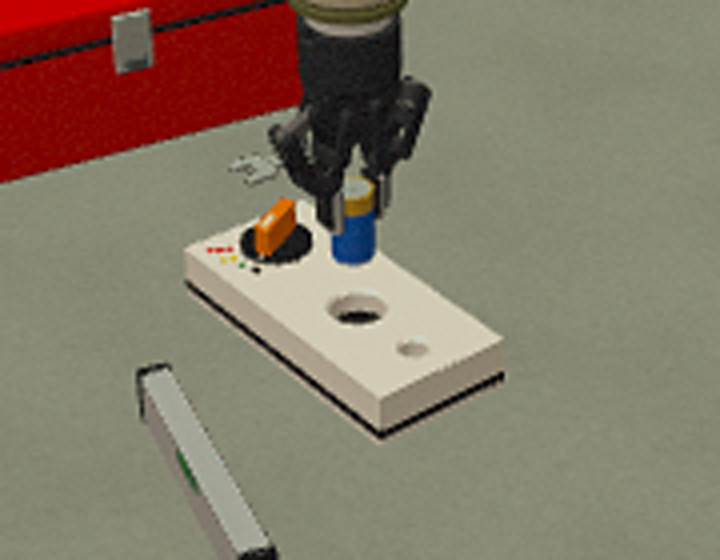

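step_arm --rows '[[[0.0028,0.0013,0.02,0,0,0,0.02],[0,0,0.015,0,0,0,0.02],[0,0,0.01,0,0,0,0.02],[0,0,0.008,0,0,0,0.02],[0,0,0.007,0,0,0,0.02],[0,0,0,0,0,0,0.02]]]'

```text
t: 7.28
tcp_pos: [0.5897, -0.0866, 0.1307]
eef_rot: [-3.141, -0.0, 1.745]
ft_force: [-1.0, -0.5, -1.2]
width: 0.38
gripper_force: 59.9
```

step_arm --rows '[[[-0.0015,0,0.003,0,0,0,0.02],[0,0,0.0015,0,0,0,0.02],[0,0,0,0,0,0,0.02]]]'

```text
t: 7.65
tcp_pos: [0.5903, -0.0884, 0.1273]
eef_rot: [3.141, 0.0, 1.745]
ft_force: [-2.0, -0.1, 5.5]
width: 0.383
gripper_force: 60.4
```

step_arm --rows '[[[0,0,0,0,0,0,0.06],[0,0,0,0,0,0,0.06],[0,0,0,0,0,0,0.06],[0,0,-0.02,0,0,0,0.06],[0,0,-0.04,0,0,0,0.06],[0,0,-0.05,0,0,0,0.06]]]'

```text
t: 8.4
tcp_pos: [0.5898, -0.0882, 0.2386]
eef_rot: [-3.141, -0.0, 1.745]
ft_force: [0.8, 0.9, -0.0]
width: 0.706
gripper_force: 0.0
```

step_arm --rows '[[[0.0499,-0.0146,0,0,0,0,0.06],[0.0499,-0.0146,0,0,0,0,0.06],[0.0499,-0.0146,0,0,0,0,0.06],[0.0499,-0.0146,0,0,0,0,0.06],[0.0499,-0.0146,0,0,0,0,0.06],[0.0499,-0.0146,0,0,0,0,0.06],[0.0499,-0.0146,0,0,0,0,0.06],[0,0,0.04,0,0,0,0.06],[0,0,0.03,0,0,0,0.06],[0,0,0,0,0,0,0.06]]]'

```text
t: 9.65
tcp_pos: [0.4283, 0.2376, 0.1661]
eef_rot: [-3.139, 0.001, 1.745]
ft_force: [-0.4, 0.1, 1.3]
width: 0.703
gripper_force: 0.0
```

```bash
python3 - <<'E'
from h import *
np.set_printoptions(precision=4,suppress=True)
s=arm.read_state(); print(s["tcp_pos"],s["eef_rot"])
for n in("top","scene"):
    im,d=viewer.camera(n); X=cloud(n,d)
    m=(np.hypot(X[...,0]-.5895,X[...,1]+.089)<.035)&(X[...,2]>.075); P=X[m]
    if len(P): print(n,"L top",P.mean(0),P[:,2].max())
    if n=="scene":
        m=(np.hypot(X[...,0]-.4285,X[...,1]-.238)<.02)&(X[...,2]>.012)&(X[...,2]<.055); P=X[m]; print("S",P.mean(0),P.max(0))
        u=proj(n,[*s["tcp_pos"][:2],.05])[0].astype(int); print(u)
        cv2.imwrite("pics/s2.png",cv2.resize(im[u[1]-90:u[1]+40,u[0]-180:u[0]+60,::-1],None,fx=3,fy=3,interpolation=cv2.INTER_CUBIC))
E
```

```text
[0.4283 0.2376 0.1661] [-3.1394  0.0014  1.7448]
top L top [ 0.591  -0.0886  0.0842] 0.08835523181113761
scene L top [ 0.5937 -0.0884  0.0838] 0.09009839098272056
S [0.4301 0.2393 0.0341] [0.4371 0.2452 0.0533]
[364 247]
```

View pics/s2.png

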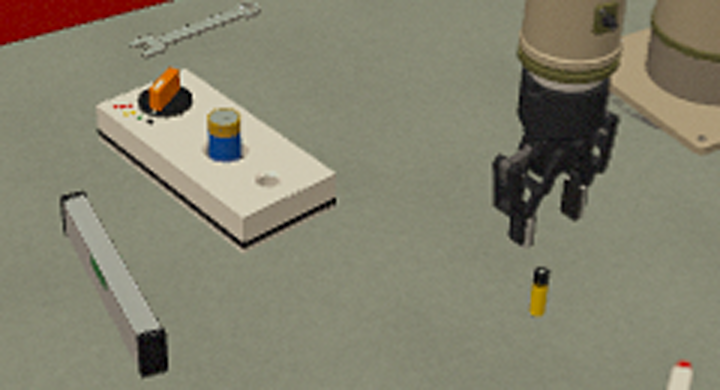

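step_arm --rows '[[[0,0,0.035,0,0,0,0.06],[0,0,0.022,0,0,0,0.06],[0,0,0.0115,0,0,0,0.06],[0,0,0,0,0,0,0.06],[0,0,0,0,0,0,0.0],[0,0,0,0,0,0,0.0],[0,0,0,0,0,0,0.0],[0,0,0,0,0,0,0.0],[0,0,0,0,0,0,0.0],[0,0,0,0,0,0,0.0]]]'

```text
t: 11.0
tcp_pos: [0.4293, 0.2385, 0.0989]
eef_rot: [3.141, -0.001, 1.745]
ft_force: [-0.4, -0.1, 6.0]
width: 0.145
gripper_force: 58.5
```

step_arm --rows '[[[0,0,-0.03,0,0,0,0.0],[0,0,-0.03,0,0,0,0.0],[0,0,-0.04,0,0,0,0.0],[-0.0467,0.0169,0,0,0,0,0.0],[-0.0467,0.0169,0,0,0,0,0.0],[-0.0467,0.0169,0,0,0,0,0.0],[-0.0467,0.0169,0,0,0,0,0.0],[-0.0467,0.0169,0,0,0,0,0.0],[-0.0467,0.0169,0,0,0,0,0.0],[0,0,0,0,0,0,0.0],[0,0,0,0,0,0,0.0]]]'

```text
t: 12.38
tcp_pos: [0.5771, -0.0196, 0.1979]
eef_rot: [-3.141, -0.001, 1.745]
ft_force: [-0.1, 0.5, -0.3]
width: 0.144
gripper_force: 58.6
```

```bash
python3 - <<'E'
from h import *
np.set_printoptions(precision=4,suppress=True)
im,d=viewer.camera("scene"); X=cloud("scene",d); s=arm.read_state(); p=s["tcp_pos"]; print(p,s["eef_rot"])
r=im.astype(int); m=(r[...,0]>r[...,2]+60)&(r[...,1]>r[...,2]+40)&(np.hypot(X[...,0]-p[0],X[...,1]-p[1])<.03)&(X[...,2]>.07)
P=X[m]; print(len(P),P.mean(0),P.min(0),P.max(0))
u=proj("scene",[*p[:2],.09])[0].astype(int)
cv2.imwrite("pics/s3.png",cv2.resize(im[u[1]-60:u[1]+50,u[0]-70:u[0]+70,::-1],None,fx=5,fy=5,interpolation=cv2.INTER_CUBIC))
E
```

```text
[ 0.577  -0.019   0.1979] [-3.1411 -0.0008  1.7463]
39 [ 0.5795 -0.0162  0.1151] [ 0.5728 -0.0245  0.0982] [ 0.5876 -0.0105  0.1338]
```

View pics/s3.png

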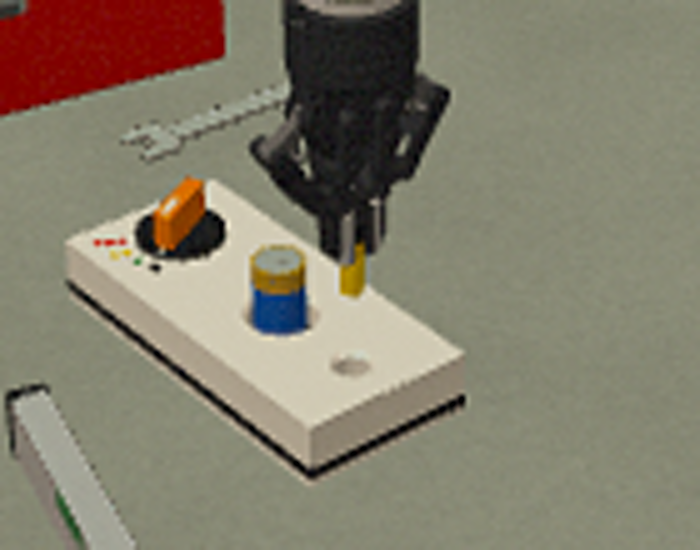

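step_arm --rows '[[[-0.0008,0.0003,0.025,0,0,0,0.0],[0,0,0.02,0,0,0,0.0],[0,0,0.008,0,0,0,0.0],[0,0,0.006,0,0,0,0.0],[0,0,0.006,0,0,0,0.0],[0,0,0,0,0,0,0.0]]]'

```text
t: 13.18
tcp_pos: [0.5777, -0.0208, 0.133]
eef_rot: [-3.141, -0.0, 1.745]
ft_force: [-0.1, -0.5, -0.5]
width: 0.14
gripper_force: 58.6
```

step_arm --rows '[[[0,0,0.004,0,0,0,0.0],[0,0,0.0025,0,0,0,0.0],[0,0,0.0015,0,0,0,0.0],[0,0,0,0,0,0,0.0]]]'

```text
t: 13.68
tcp_pos: [0.5777, -0.0209, 0.125]
eef_rot: [-3.141, -0.0, 1.745]
ft_force: [0.1, 0.1, -0.5]
width: 0.144
gripper_force: 58.6
```

step_arm --rows '[[[0,0,0.001,0,0,0,0.0],[0,0,0,0,0,0,0.05],[0,0,0,0,0,0,0.05],[0,0,0,0,0,0,0.05],[0,0,-0.03,0,0,0,0.05],[0,0,-0.045,0,0,0,0.05],[0,0,-0.03,0,0,0,0.05],[0,0,0,0,0,0,0.05]]]'

```text
t: 14.68
tcp_pos: [0.5789, -0.021, 0.2317]
eef_rot: [3.137, -0.0, 1.745]
ft_force: [0.4, -0.0, -0.3]
width: 0.583
gripper_force: 0.0
```

step_arm --rows '[[[-0.0449,-0.0003,0,0,0,0,0.05],[-0.0449,-0.0003,0,0,0,0,0.05],[-0.0449,-0.0003,0,0,0,0,0.05],[-0.0449,-0.0003,0,0,0,0,0.05],[0,0,0,0,0,0.1783,0.05],[0,0,0,0,0,0.1783,0.05],[0,0,0,0,0,0.1783,0.05],[0,0,0,0,0,0.1783,0.05],[0,0,0,0,0,0.1783,0.05],[0,0,0,0,0,0.1783,0.05],[0,0,0,0,0,0,0.05]]]'

```text
t: 16.05
tcp_pos: [0.6075, -0.1978, 0.228]
eef_rot: [-3.141, 0.001, 0.676]
ft_force: [-0.2, 0.1, -1.2]
width: 0.585
gripper_force: 0.0
```

```bash
python3 - <<'E'
from h import *
np.set_printoptions(precision=4,suppress=True)
s=arm.read_state(); p=s["tcp_pos"]; print(p,s["eef_rot"],s["joint_pos"])
for n in("top","scene"):
    im,d=viewer.camera(n); X=cloud(n,d)
    for nm,c,r,z in(("L",(.5895,-.089),.035,.075),("S",(.5778,-.0205),.02,.062)):
        m=(np.hypot(X[...,0]-c[0],X[...,1]-c[1])<r)&(X[...,2]>z)&(X[...,2]<.1); P=X[m]
        if len(P): print(n,nm,len(P),P.mean(0),P[:,2].max())
u=proj("scene",[*p[:2],.09])[0].astype(int)
cv2.imwrite("pics/s4.png",cv2.resize(im[u[1]-60:u[1]+60,u[0]-60:u[0]+80,::-1],None,fx=5,fy=5,interpolation=cv2.INTER_CUBIC))
E
```

```text
[ 0.6075 -0.1978  0.228 ] [-3.1407  0.0013  0.6763] [-0.3197  0.5006  0.7663  1.5514 -0.3592  1.2372 -0.39  ]
top L 170 [ 0.591  -0.0885  0.084 ] 0.08896257327704998
top S 32 [ 0.5787 -0.0196  0.0739] 0.07787045063952801
scene L 87 [ 0.5938 -0.0875  0.0838] 0.09093517970947614
scene S 23 [ 0.5806 -0.02    0.0705] 0.07692256631525793
```

View pics/s4.png

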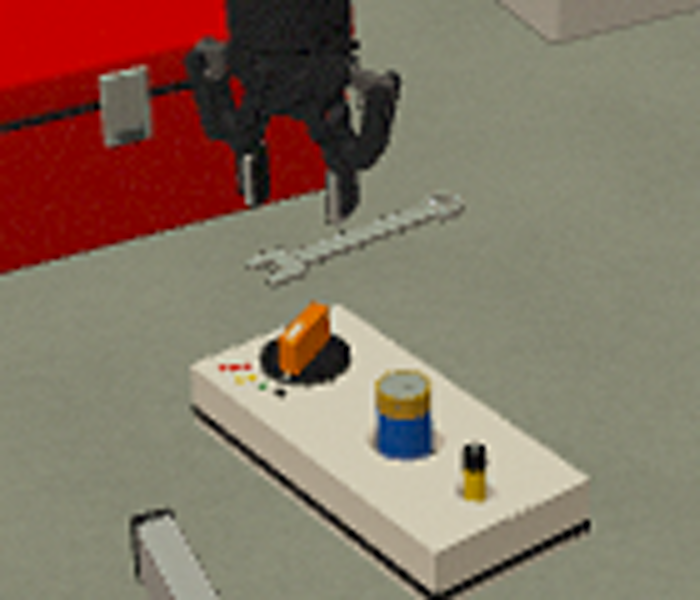

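step_arm --rows '[[[0.0012,0.0009,0.04,0,0,0,0.05],[0,0,0.035,0,0,0,0.05],[0,0,0.015,0,0,0,0.05],[0,0,0.007,0,0,0,0.05],[0,0,0,0,0,0,0.05],[0,0,0,0,0,0,0.0],[0,0,0,0,0,0,0.0],[0,0,0,0,0,0,0.0],[0,0,0,0,0,0,0.0],[0,0,0,0,0,0,0.0]]]'

```text
t: 17.4
tcp_pos: [0.6093, -0.1976, 0.1331]
eef_rot: [-3.141, -0.001, 0.676]
ft_force: [-4.4, 2.6, 8.8]
width: 0.151
gripper_force: 58.9
```

step_arm --rows '[[[0,-0.0005,-0.001,0,0,0.1,0.0],[0,0,0,0,0,0.12,0.0],[0,0,0,0,0,0.12,0.0],[0,0,0,0,0,0.12,0.0],[0,0,0,0,0,0.12,0.0],[0,0,0,0,0,0.12,0.0],[0,0,0,0,0,0.12,0.0],[0,0,0,0,0,0.12,0.0],[0,0,0,0,0,0.11,0.0],[0,0,0,0,0,0,0.0],[0,0,0,0,0,0,0.0]]]'

```text
t: 18.77
tcp_pos: [0.6093, -0.1988, 0.1333]
eef_rot: [3.14, -0.002, -0.375]
ft_force: [4.0, -5.0, -6.4]
width: 0.144
gripper_force: 59.2
```

```bash
python3 - <<'E'
from h import *
np.set_printoptions(precision=4,suppress=True)
s=arm.read_state(); p=s["tcp_pos"]; print(p,s["eef_rot"],s["joint_pos"],s["torque"],s["ft_force"])
im,d=viewer.camera("scene")
u=proj("scene",[*p[:2],.09])[0].astype(int)
cv2.imwrite("pics/s5.png",cv2.resize(im[u[1]-45:u[1]+55,u[0]-50:u[0]+80,::-1],None,fx=6,fy=6,interpolation=cv2.INTER_CUBIC))
E
```

```text
[ 0.6093 -0.1988  0.1333] [ 3.1396 -0.0023 -0.375 ] [-0.421   0.6964  0.9359  1.6364 -0.6076  1.1236 -1.2704] [-1.3584 -0.8919  0.1394] [ 4.0335 -5.0187 -6.3786]
```

View pics/s5.png

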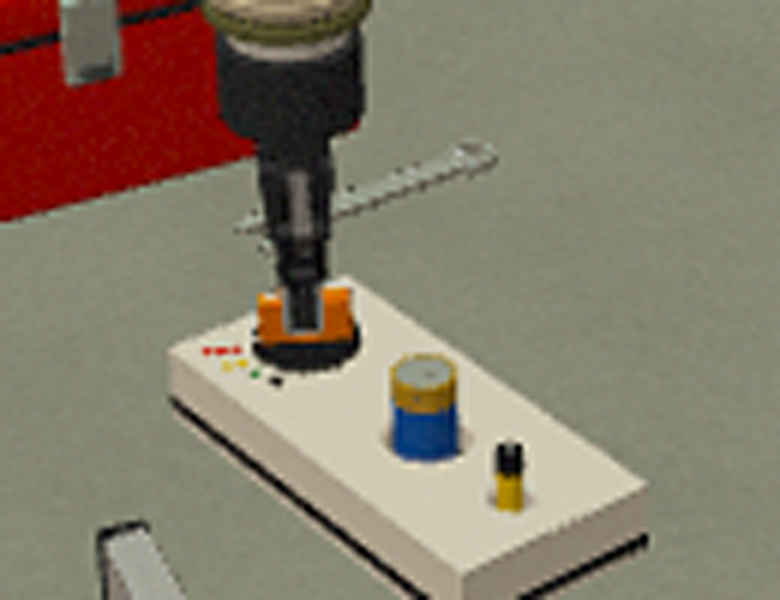

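step_arm --rows '[[[0,0,0,0,0,0,0.0],[0,0,0,0,0,0,0.0],[0,0,0,0,0,0,0.0],[0,0,0,0,0,0,0.0],[0,0,0,0,0,0,0.0],[0,0,0,0,0,0,0.0],[0,0,0,0,0,0,0.0],[0,0,0,0,0,0,0.0],[0,0,0,0,0,0,0.0],[0,0,0,0,0,0,0.0],[0,0,0,0,0,0,0.0],[0,0,0,0,0,0,0.0]]]'

```text
t: 20.32
tcp_pos: [0.6093, -0.1988, 0.1333]
eef_rot: [3.14, -0.002, -0.375]
ft_force: [4.3, -5.6, -6.4]
width: 0.145
gripper_force: 59.2
```

step_arm --rows '[[[0,0,0,0,0,0,0.0],[0,0,0,0,0,0,0.0],[0,0,0,0,0,0,0.0],[0,0,0,0,0,0,0.0],[0,0,0,0,0,0,0.0],[0,0,0,0,0,0,0.0],[0,0,0,0,0,0,0.0],[0,0,0,0,0,0,0.0],[0,0,0,0,0,0,0.0],[0,0,0,0,0,0,0.0],[0,0,0,0,0,0,0.0],[0,0,0,0,0,0,0.0]]]'

```text
t: 21.82
tcp_pos: [0.6093, -0.1988, 0.1333]
eef_rot: [3.14, -0.002, -0.375]
ft_force: [4.6, -5.3, -6.5]
width: 0.141
gripper_force: 59.2
```

```bash
python3 - <<'E'
from h import *
s=arm.read_state(); print(s["eef_rot"],s["torque"],s["ft_force"],s["gripper_force"])
im,d=viewer.camera("scene"); X=cloud("scene",d)
o=(im[...,0]>150)&(im[...,1]<150)&(im[...,2]<70)&(np.hypot(X[...,0]-.609,X[...,1]+.198)<.05); P=X[o]
e=np.linalg.svd(P[:,:2]-P[:,:2].mean(0))[2][0]; print(len(P),"bar angle",np.degrees(np.arctan2(e[1],e[0])),"expect ~ -21.5 (mod 180)")
E
```

```text
[ 3.13980199e+00 -2.39490773e-03 -3.75088745e-01] [-1.32681234 -0.89189986  0.18726339] [ 4.63874939 -5.27362103 -6.50348305] 59.16309714317322
72 bar angle 158.5748494155434 expect ~ -21.5 (mod 180)
```

The bar angle measures -21.4°, so the dial is at about 1.05 rad, and it has been held there for over 3 s.

```bash
python3 -c "
from cell import sign_off
print(sign_off())"
```

```text
the job is handed in; nothing more can be done
None
```

Job handed in: both batteries measured seated in their wells, and the gripper is still holding the dial at the third click (about 1.05 rad, held over 3 s); sign_off gave no verdict.

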